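# Close the garlic crock and lock its lid

### The arm

A 6-joint arm with a two-finger parallel gripper is mounted at the origin on a cart in front of the work surface, level with it; the furniture and walls round the work are solid. World frame = base frame: x ahead of the robot, y to its left, z up, the work surface at z = 0. Lengths are in m, angles in degrees, forces in N, time in s.
With the tool pointing down it reaches from about 0.35 to 0.725 m from the base axis. Payload 6 kg.
Tool frame: the origin (TCP) lies at the very end of the fingers, on their centre line; the grasp point (between the pads) lies 19 mm behind it; z points along the fingers, y is the line along which they close (so a half turn about z gives the same grasp; the last joint's range is limited). The gripper opens to 85 mm and grips with 20 to 120 N. Pads are 22 mm wide; open, the fingers measure 114 mm over their backs; the gripper's body (76 mm by 85 mm) begins 54 mm behind the grasp point. The pads swing forward as they close: fully open they stand 13 mm farther back than shut.
Start: joints at [91.828, 2.303, 4.859, 0, -92.561, -19.12], TCP at [0.178, 0.573, 0.231] pointing down, gripper open.
Joint ranges: [-146.85, 146.85], [-73.84, 115.35], [-62.03, 85.46], [-188.31, 113.3], [-161.28, -10.13], [-171.36, 171.36]. Speed limits (degrees/s): [147.25, 147.25, 172.46, 180, 180, 180].

### API

Orientations are given as [roll, pitch, yaw] about the fixed x, y, z axes, in that order (R = Rz(yaw) Ry(pitch) Rx(roll)).
In Python, from rig import readout, optics, env gives the robot as it stands.
- The arm moves only by the tool apply_moves, never from a script. Its argument "plan" is a list of rows, each a list of 3 entries, a list of its own where there are three numbers: the shift along the world's x, y, z in cm, then the turn about the world's z in rad, then the finger opening in cm, from 0 to 8.54. A call has 1 to 8 rows; each row is the pose to reach, as a shift and turn from the pose commanded when the call began; what a row does not reach only later rows make up. A row lasts 1/12 s, in which the tool goes at most 41.7 mm and 7.16 degrees, less where a joint would pass 70% of its speed; a pose out of reach is approached as far as the arm can. A call with a gripper value outside its range is refused whole. The fingers move at their own pace and stop on an object; "newtons" is the grip in N (left out, the last holds). Time passes only in rows, so rows that repeat a pose let the fingers close. It gives the time, the measured TCP pose, the force, the opening and the grip force at its end, in the units of the state.
- readout.sense(): the state, without advancing time (a new reading comes with each control period).
- optics.get_image(name): name is "side" or "top"; returns a dict with "pixels" (420x560x3 uint8, red, green, blue), "fx", "fy", "cx", "cy" (pixels), "rvec" (rotation vector, rad) and "tvec" (3), from world to camera coordinates, as OpenCV has them. Camera axes: x right, y down, z forward; pixel columns grow to the right and rows downward; lengths in m; the calibration is good to about 2 mm. A picture is of the moment at which its call begins. There is no depth.
- env.close_job(): hands the job in; it is judged then, once.
The state is a dict: "time_s": time; "q": joint angles; "joint_velocities": joint speeds; "effort": joint torques, N m; "position": TCP position; "ee_rot": TCP orientation; "force": force on the tool from outside, world axes, zero at the start; "torque": the same for the moment, N m; "finger_gap": finger opening in m; "grip_force": force on a finger pad.
Only numpy, scipy, OpenCV 4.12 (cv2) and the standard library are available. Lean on these libraries where they do the work, as an engineer would, in place of code of your own. Each camera call takes 0.05 s, during which the arm holds its last target. There are 200 camera calls.

### The job

The lid of the blue garlic crock has been left on the plain white pot. Lift it off, set it on the blue crock with its two metal ears on the crock's red pads, and then turn the crock's lock ring clockwise as far as it goes, so that its clamps sit over the ears. Leave the salt shaker and the orange mug where they are, and keep the garlic in the crock.

Things in the scene. Friction and masses are not known exactly. Their poses are not given: they have to be found in the camera images.
- crock: blue stoneware crock with the garlic, open at the start; it does not move. Round, 100 mm diameter, mouth 90 mm, rim 80 mm high. Origin: centre of its underside, on the worktop; z up. Two red pads for the lid's ears (26 mm wide, reaching 62 mm from the axis, flush with the rim) stick out at the rim along its +x and -x. A steel lock ring runs round its neck.
- lock_ring (a joint): angle of the crock's lock ring, rad: 0 fully open, 1.2 fully locked (hard stop); grows as the ring turns clockwise seen from above, about the crock's vertical axis. Starts at 0 to 0.35 and stays where it is left (friction about 0.1 N m). Turned by its knob.
- ring_clamp (a point): one of the ring's two opposite steel clamps; this point: its inward lug's centre, 64 mm from the crock's axis, 92 mm above the worktop. 18 mm wide, upright post 67 to 73 mm from the axis, top 95 mm high; the lug reaches inward to 54 mm from the axis, underside at 90 mm. Locked, the clamps are over the red pads, 4 mm above the lid's ears; at 0 they stand 1.2 rad anticlockwise of the pads.
- ring_knob (a point): upright black knob on the end of the lock ring's one lever, for turning the ring: 16 mm diameter, gripable from 72 to 107 mm above the worktop, 90 mm from the crock's axis. This point is on the knob's axis, 90 mm above the worktop. With the ring half-way (0.6) it lies toward the crock's -x.
- plain_pot: plain white pot, empty, without a ring, with the lid on it at the start; it does not move. 106 mm largest diameter, mouth 90 mm, rim 80 mm high. Origin: centre of its underside, on the worktop; z up. (Mind the wall cabinets above the back left of the worktop, underside about 0.57 m up: fold the arm in before swinging over from its start.)
- lid_handle (a point): the loose lid (0.11 to 0.23 kg), on the plain pot: blue disc 100 mm across, 6 mm thick, lying on the rim; black tapered plug below (82 mm, 12 mm deep); two steel ears along +x and -x (24 mm wide, to 62 mm from the centre); wooden bar on top, 16 mm along x, 70 along y, 30 high. This point: centre of the bar, 21 mm above the disc's underside (101 mm up when seated); z up. Half a turn changes nothing.
- garlic_center (a point): garlic bulb, about 50 mm across and 51 mm high, loose inside the blue crock; this is its centre.
- salt_center (a point): salt shaker, bystander, 44 mm diameter, 90 mm high, loose; this is its centre, half-way up.
- mug_center (a point): orange mug, bystander, 81 mm diameter with a handle, 101 mm high, loose; this is its centre, half-way up.
There are look-alikes about, which are no part of the job. Of the things like the part that bears lid_handle, leave any that is green or purple; of the rest the larger one is meant.

How it is judged (in metres and radians):
On the way, in this order (a step that is already met when the one before it is completed fails the run):
1. the lid is lifted off the plain pot ((height (world z) of lid_handle above 0.125 m or horizontal distance between lid_handle and plain_pot above 0.1 m)), for 0.1 s.
2. the lid is seated on the crock with its ears on the red pads (horizontal distance between lid_handle and crock below 0.008 m and z of lid_handle in the frame of crock between 0.096 and 0.105 m and angle between lid_handle's own z axis and vertical below 0.06 rad and angle between the x axis of lid_handle and the x axis of crock, either way round below 0.2 rad), for 0.2 s.
At the end, for the whole second after the job is handed in: The lid lies flat in the mouth of the blue crock (bar centre within 8 mm of the crock's axis and 96 to 105 mm above its underside, tilt under 0.06 rad) with its ears within 0.2 rad of the red pads, either way round; the lock ring is at 1.08 rad or more; the garlic is inside the crock (all of step 2 and value of joint lock_ring above 1.08 rad and horizontal distance between garlic_center and crock below 0.045 m and height (world z) of garlic_center below 0.075 m); the robot touches nothing.
It fails at once if the salt shaker is tipped or pushed more than 40 mm (distance of salt_center from where it was at the start of the episode above 0.04 m or angle between salt_center's own z axis and vertical above 0.5 rad).
It fails at once if the orange mug is tipped or pushed more than 40 mm (distance of mug_center from where it was at the start of the episode above 0.04 m or angle between mug_center's own z axis and vertical above 0.5 rad).
It also fails if it takes over 59 s, if anything falls off the work surface, if the arm or the gripper's body presses on something with over 40 N, if the wrist force passes 120 N, or if a joint passes its speed limit or range.

## Working session

There is one attempt and no reset: what is moved stays moved. The work goes in short steps, Python scripts to look and compute and a tool call to move; the robot and the scene stay as the last step left them, time stands still between calls to the robot, and variables do not carry over. Pictures are saved under pics/ and viewed, at most 10 in all, crops included, and the job is handed in when it is done.

Besides the shell and the picture viewer there is one more tool, called after "Emit:" in YAML: its name, and indented under it one key for each argument. apply_moves: Moves the arm, as the interface text tells. Its arguments: {"type":"object","properties":{"plan":{"type":"array","items":{"type":"array"}},"newtons":{"type":"number"}},"required":["plan"]}

```bash
mkdir -p pics; ls; cat > h.py <<'E'
import numpy as np,cv2
from rig import readout,optics,env
def cam(n):
    d=optics.get_image(n);K=np.array([[d["fx"],0,d["cx"]],[0,d["fy"],d["cy"]],[0,0,1]])
    R=cv2.Rodrigues(np.array(d["rvec"],float))[0];t=np.array(d["tvec"],float).ravel()
    return np.array(d["pixels"]),K,R,t
def ray(c,uv,z):
    _,K,R,t=c;o=-R.T@t;v=R.T@np.linalg.inv(K)@np.array([uv[0],uv[1],1.]);return o+v*(z-o[2])/v[2]
def proj(c,P):
    _,K,R,t=c;p=K@(R@np.array(P,float)+t);return p[:2]/p[2]
def save(n,im): cv2.imwrite("pics/"+n,cv2.cvtColor(np.ascontiguousarray(im),cv2.COLOR_RGB2BGR))
E
python3 - <<'E'
from h import *
for n in("side","top"):
    c=cam(n);save(n+"0.png",c[0]);print(n,-c[2].T@c[3],c[2][2],c[1][0,0])
print(readout.sense())
E
```

```text
pics
side [-0.62459525 -0.45743259  0.6920485 ] [ 0.82535073  0.30111668 -0.47762425] 466.1512991508147
top [ 0.30174699 -0.08810768  1.15353692] [ 0.11358781  0.00568658 -0.99351169] 383.20819784066964
{'time_s': 0.1, 'q': array([ 9.18291027e+01,  2.33573441e+00,  4.80688299e+00, -2.46751668e-02,
       -9.25599145e+01, -1.91187323e+01]), 'joint_velocities': array([-0.03411121, -0.00731225,  0.24980237,  0.10860641,  0.00939804,
        0.12067853]), 'effort': array([-5.35716637e-03, -3.69344759e+01,  3.48287201e+01,  6.95181102e+00,
       -4.42560646e-03,  6.13311386e-06]), 'position': array([0.1781641 , 0.57263   , 0.23035799]), 'ee_rot': array([ 1.79908056e+02, -5.78069149e-03, -1.72885420e+01]), 'force': array([-0.15827966,  0.04909803, -0.129719  ]), 'torque': array([-0.0371549 , -0.04431031,  0.00300451]), 'grip_force': 0.0, 'finger_gap': 0.08542504036313615}
```

View pics/side0.png

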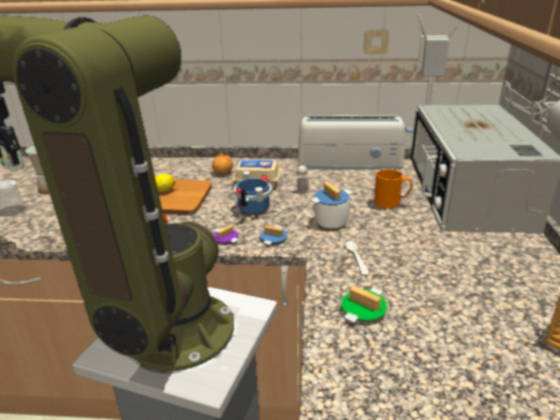

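View pics/top0.png

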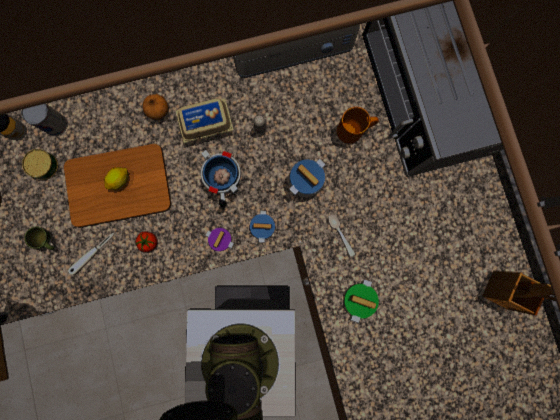

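The top view shows four lid-like things: blue on the white pot (308,177), small blue (262,226), purple (220,239) and green (362,301). I choose the one on the white pot: it is blue and the larger of the two. The crock is at (221,174) with red pads near (226,155) and (212,190), and the knob is near (222,203). The salt is at (259,124) and the mug at (353,125).

```bash
python3 - <<'E'
from h import *
c=cam("top");s=cam("side")
for P in [(0,0,0),(.178,.573,.23),(.5,0,0),(.5,.2,0)]: print(P,proj(c,P),proj(s,P))
im=c[0];hsv=cv2.cvtColor(im,cv2.COLOR_RGB2HSV)
a=cv2.resize(im[130:230,180:340],None,fx=5,fy=5,interpolation=cv2.INTER_CUBIC);save("crop1.png",a)
def blobs(lo,hi,box,mn=8):
    x0,y0,x1,y1=box;m=np.zeros(hsv.shape[:2],np.uint8);m[y0:y1,x0:x1]=cv2.inRange(hsv,lo,hi)[y0:y1,x0:x1]
    n,l,st,ce=cv2.connectedComponentsWithStats(m)
    return [(st[i],ce[i],np.argwhere(l==i)[:,::-1].astype(np.float32)) for i in range(1,n) if st[i][4]>=mn]
for nm,lo,hi,box,z in [("wood",(8,90,90),(25,255,255),(285,155,330,200),.116),("lidblue",(100,100,60),(120,255,255),(280,150,335,205),.086),("red",(0,150,80),(6,255,255),(195,145,250,215),.08),("red2",(172,150,80),(180,255,255),(195,145,250,215),.08),("crockblue",(100,80,40),(120,255,255),(195,145,250,215),.08),("mug",(3,170,60),(15,255,255),(330,95,390,150),.1)]:
  for st,ce,p in blobs(lo,hi,box):
    P=np.array([ray(c,q,z)[:2] for q in p]).astype(np.float32);r=cv2.minAreaRect(P)
    print(nm,st,ce.round(1),"W",ray(c,ce,z).round(4),"rect",np.round(r[0],4),np.round(r[1],4),round(r[2],1),"circ",np.round(cv2.minEnclosingCircle(P)[0],4),round(cv2.minEnclosingCircle(P)[1],4))
    if nm=="wood":
        w,v=np.linalg.eigh(np.cov(P.T));print("long axis deg",np.degrees(np.arctan2(v[1,1],v[0,1])))
E
```

```text
(0, 0, 0) [239.72707257 362.08465585] [181.14910919 329.90016189]
(0.178, 0.573, 0.23) [ -8.99138995 309.08010991] [  8.17377503 166.71887823]
(0.5, 0, 0) [241.75904889 192.046301  ] [265.52715088 217.27313898]
(0.5, 0.2, 0) [176.29241611 191.85275156] [205.74041066 208.02022698]
wood [324 155   3   3   8] [324.9 155.9] W [ 0.5823 -0.2381  0.116 ] rect [ 0.5819 -0.2384] [0.0055 0.0058] 89.3 circ [ 0.5819 -0.2384] 0.0041
long axis deg 137.57353994365863
wood [290 162   4   4   9] [291.4 163.7] W [ 0.56   -0.1454  0.116 ] rect [ 0.5598 -0.1448] [0.008  0.0059] 44.3 circ [ 0.5605 -0.1455] 0.0045
long axis deg -147.24906009970823
wood [299 165  19  19 119] [308. 174.] W [ 0.531  -0.1909  0.116 ] rect [ 0.5311 -0.1909] [0.0666 0.0119] 44.3 circ [ 0.5311 -0.1909] 0.0334
long axis deg -135.74322424466638
wood [321 191   3   3   8] [322.1 191.9] W [ 0.4812 -0.2292  0.116 ] rect [ 0.4809 -0.2289] [0.0055 0.0056] 89.3 circ [ 0.4809 -0.2302] 0.0032
long axis deg -137.08813460422866
wood [317 193   5   7  17] [318.9 196.3] W [ 0.4689 -0.2204  0.116 ] rect [ 0.4689 -0.2202] [0.0184 0.0062] 25.8 c
[... 480 characters left out ...]
ed2 [210 186   8   4   8] [213.5 187.8] W [0.4984 0.0744 0.08  ] rect [0.4984 0.0747] [0.0219 0.0021] 68.2 circ [0.4991 0.0745] 0.011
crockblue [203 156  35  34 473] [221.  173.9] W [0.5386 0.0539 0.08  ] rect [0.5446 0.0575] [0.0977 0.0934] 68.2 circ [0.5439 0.0575] 0.0498
mug [350 107  28  24  98] [367.6 117.3] W [ 0.6993 -0.3634  0.1   ] rect [ 0.7074 -0.3539] [0.0767 0.0487] 33.7 circ [ 0.7039 -0.3494] 0.0424
mug [342 110   7   8  14] [344.3 113.5] W [ 0.7104 -0.2972  0.1   ] rect [ 0.7113 -0.298 ] [0.0053 0.027 ] 54.8 circ [ 0.7104 -0.2993] 0.0137
mug [341 119  20  16 170] [351.8 126.5] W [ 0.6721 -0.3179  0.1   ] rect [ 0.6743 -0.313 ] [0.0634 0.0355] 62.5 circ [ 0.6737 -0.3127] 0.0325
```

View pics/crop1.png

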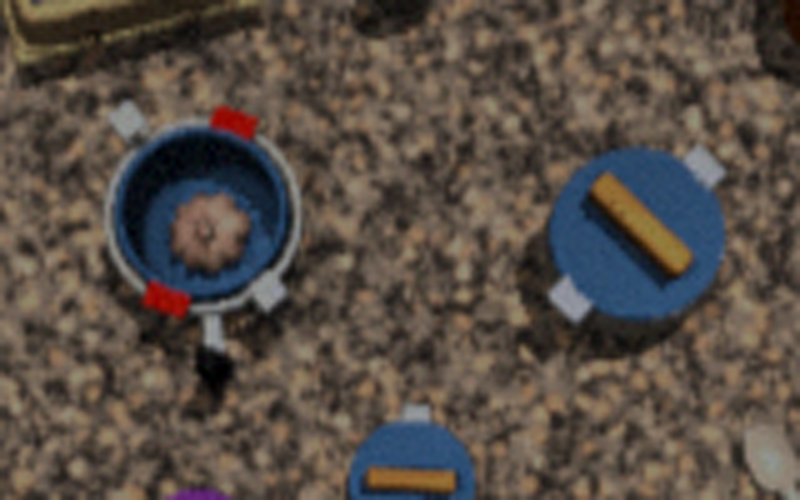

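The crop confirms the large blue lid on the white pot, with its bar at about 44° and ears at -46° (world). Its radius is 49 mm. The crock is open, with red pads at (226,154) and (212,190) and the knob at about (222.6,204). I'll fold the arm in first, then swing across.

Emit:
apply_moves:
  plan:
    - [[-5.9,-19.1,0],-0.12,6]
    - [[-5.9,-19.1,0],-0.24,6]
    - [[-5.9,-19.1,0],-0.36,6]
    - [[-5.9,-19.1,0],-0.48,6]
    - [[-5.9,-19.1,0],-0.6,6]
    - [[-5.9,-19.1,0],-0.72,6]
    - [[-5.9,-19.1,0],-0.84,6]
    - [[-5.9,-19.1,0],-0.96,6]

```text
time_s: 0.87
position: [0.1191, 0.3814, 0.2319]
ee_rot: [180.0, 0.1, -72.6]
force: [0.7, 0.5, 0.2]
finger_gap: 0.0601
grip_force: 0.0
```

```bash
python3 - <<'E'
from h import *
s=readout.sense();print(s["position"],s["ee_rot"],s["q"])
c=cam("top");C=np.array([.5447,.0582])
im=c[0];g=im.max(2);m=np.zeros(g.shape,np.uint8);m[196:214,212:234]=(g[196:214,212:234]<28)
n,l,st,ce=cv2.connectedComponentsWithStats(m)
for i in range(1,n):
  if st[i][4]>5: 
    for z in(.09,.107):
      P=ray(c,ce[i],z);d=P[:2]-C;print(st[i],ce[i],P,np.hypot(*d),np.degrees(np.arctan2(d[1],d[0])))
for uv in[(205.4,153.6),(234,188.4)]:
  P=ray(c,uv,.095);d=P[:2]-C;print(P,np.hypot(*d),np.degrees(np.arctan2(d[1],d[0])))
E
```

```text
[0.11908247 0.38139069 0.23186902] [ 1.79998664e+02  1.45156473e-01 -7.25917796e+01] [ 1.02104497e+02 -2.98130117e+01 -2.16971348e+01 -1.48922266e-02
 -9.79714652e+01 -8.46983588e+01]
[219 200   8  10  45] [222.2        203.82222222] [0.45092253 0.04758724 0.09      ] 0.09437608223346154 -173.5433312684057
[219 200   8  10  45] [222.2        203.82222222] [0.44853805 0.04541824 0.107     ] 0.09700770433397497 -172.42867771168375
[0.5937298  0.09711532 0.095     ] 0.06259651119536229 38.43929228365689
[0.49396113 0.01462201 0.095     ] 0.06688404045107685 -139.3417756611951
```

Emit:
apply_moves:
  plan:
    - [[4.3,-0.5,0],-0.12,5]
    - [[8.2,-2.4,0],-0.24,5]
    - [[11.8,-4.7,0],-0.36,5]
    - [[15.2,-7.4,0],-0.48,5]
    - [[18.2,-10.4,0],-0.6,5]
    - [[21.0,-13.7,0],-0.72,5]
    - [[23.4,-17.3,0],-0.84,5]
    - [[25.3,-21.1,0],-0.96,5]

```text
time_s: 1.58
position: [0.3683, 0.1784, 0.2309]
ee_rot: [180.0, -0.0, -127.5]
force: [0.9, 0.3, -0.6]
finger_gap: 0.0501
grip_force: 0.0
```

Emit:
apply_moves:
  plan:
    - [[0.4,-4,0],-0.1,5]
    - [[0.8,-8,0],-0.146,5]
    - [[1.2,-12,0],-0.146,5]
    - [[1.8,-16,0],-0.146,5]
    - [[2.4,-20,0],-0.146,5]
    - [[2.8,-24,0],-0.146,5]
    - [[2.8,-28,0],-0.146,5]
    - [[2.8,-32,0],-0.146,5]

```text
time_s: 2.25
position: [0.3949, -0.1419, 0.2312]
ee_rot: [180.0, 0.0, -135.5]
force: [1.7, 0.8, 0.2]
finger_gap: 0.0503
grip_force: 0.0
```

Emit:
apply_moves:
  plan:
    - [[3.9,-1.2,-1],0,5]
    - [[7.8,-2.4,-2],0,5]
    - [[11.7,-3.6,-3],0,5]
    - [[13.1,-4.1,-4],0,5]
    - [[13.1,-4.1,-5],0,5]
    - [[13.1,-4.1,-5],0,5]

```text
time_s: 2.75
position: [0.5255, -0.1808, 0.1773]
ee_rot: [179.7, -0.2, -135.6]
force: [-0.6, -0.3, -1.1]
finger_gap: 0.0503
grip_force: 0.0
```

```bash
python3 - <<'E'
from h import *
s=readout.sense();print(s["position"],s["ee_rot"],s["q"],s["force"])
t=cam("top");c=cam("side")
a=cv2.resize(c[0][120:260,260:420],None,fx=3,fy=3);b=cv2.resize(t[0][110:250,240:400],None,fx=3,fy=3)
save("v2.png",np.vstack([a,b])[:,:] if 0 else np.hstack([a,b])[:, :])
E
python3 -c "
import cv2;i=cv2.imread('pics/v2.png');print(i.shape);cv2.imwrite('pics/v2.png',cv2.resize(i,(800,350)))"
```

```text
[ 0.52547165 -0.1808222   0.17727146] [ 179.68925091   -0.23079584 -135.59982745] [ 1.67076389e+00 -4.06850673e+00 -7.02948126e+00 -7.17367478e-02
 -8.74194162e+01 -4.72677494e+01] [-0.57114296 -0.32462766 -1.08288082]
(420, 960, 3)
```

View pics/v2.png

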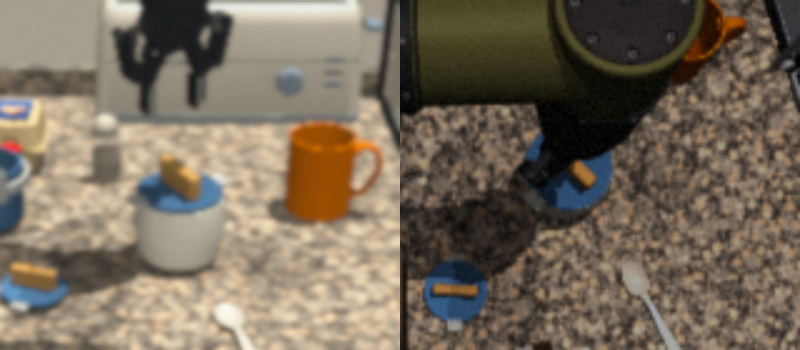

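Side view: fingers are above and behind the lid, and the bar is clear at about (332,190) full-frame. Top view: the hand covers part of the lid. Next I check the lag and cross-check the bar position with the side camera.

```bash
python3 - <<'E'
from h import *
s=readout.sense();print(s["position"],s["ee_rot"])
c=cam("side");im=c[0]
hsv=cv2.cvtColor(im,cv2.COLOR_RGB2HSV)
def cc(lo,hi,b):
    m=np.zeros(hsv.shape[:2],np.uint8);m[b[1]:b[3],b[0]:b[2]]=cv2.inRange(hsv,lo,hi)[b[1]:b[3],b[0]:b[2]]
    n,l,st,ce=cv2.connectedComponentsWithStats(m)
    return [(st[i],ce[i].round(1)) for i in range(1,n) if st[i][4]>15]
print(cc((8,90,70),(25,255,255),(310,170,350,212)))
B=(.531,-.1909,.102);print("pred bar centre",proj(c,B),"+1cm x",proj(c,(.541,-.1909,.102)),"+1cm y",proj(c,(.531,-.1809,.102)))
print("red",cc((0,140,60),(7,255,255),(225,165,290,225)),"pred",[proj(c,(.5447+q*.0566*np.cos(np.radians(-19.5)),.0582+q*.0566*np.sin(np.radians(-19.5)),.08)) for q in(1,-1)])
E
```

```text
[ 0.52579514 -0.18080166  0.18130782] [ 1.79979385e+02 -4.18489684e-02 -1.35589656e+02]
[(array([324, 181,  16,  18, 174], dtype=int32), array([331.4, 189.8]))]
pred bar centre [331.21439733 190.46219753] +1cm x [332.05878364 188.95571274] +1cm y [327.76268646 190.01241689]
red [] pred [array([263.95551561, 178.16248736]), array([239.00473763, 191.33292356])]
```

Emit:
apply_moves:
  plan:
    - [[0.5,-1.0,0],0,5]
    - [[0.5,-1.0,-2],0,5]
    - [[0.5,-1.0,-4.5],0,5]
    - [[0.5,-1.0,-7],0,5]
    - [[0.5,-1.0,-8.5],0,5]
    - [[0.5,-1.0,-9.1],0,5]
    - [[0.5,-1.0,-9.1],0,5]
    - [[0.5,-1.0,-9.1],0,5]

```text
time_s: 3.57
position: [0.5319, -0.1911, 0.0921]
ee_rot: [-179.9, 0.1, -135.6]
force: [0.4, 0.1, 0.2]
finger_gap: 0.0498
grip_force: 0.0
```

Emit:
apply_moves:
  plan:
    - [[0,0,0],0,1]
    - [[0,0,0],0,1]
    - [[0,0,0],0,1]
    - [[0,0,0],0,1]
    - [[0,0,0],0,1]
    - [[0,0,0],0,1]
    - [[0,0,0],0,1]
    - [[0,0,0],0,1]
  newtons: 60

```text
time_s: 4.23
position: [0.5321, -0.1909, 0.0918]
ee_rot: [-179.9, 0.1, -135.6]
force: [-0.4, 1.2, 6.7]
finger_gap: 0.015
grip_force: 59.7
```

Emit:
apply_moves:
  plan:
    - [[0,0,1],0,1]
    - [[0,0,2.5],0,1]
    - [[0,0,4.5],0,1]
    - [[0,0,7],0,1]
    - [[0,0,9],0,1]
    - [[0,0,9],0,1]
    - [[0,0,9],0,1]
    - [[0,0,9],0,1]

```text
time_s: 4.9
position: [0.5308, -0.1905, 0.1791]
ee_rot: [179.9, -0.0, -135.7]
force: [-0.5, -0.6, -2.6]
finger_gap: 0.0148
grip_force: 58.9
```

```bash
python3 - <<'E'
from h import *
s=readout.sense();print(s["position"],s["ee_rot"],s["force"],s["finger_gap"])
c=cam("side");save("v3.png",cv2.resize(c[0][100:260,220:420],None,fx=4,fy=4))
E
```

```text
[ 0.53081624 -0.1904896   0.17907231] [ 1.79880450e+02 -3.85556913e-02 -1.35671236e+02] [-0.52548755 -0.59294873 -2.57683204] 0.01482972168425265
```

View pics/v3.png

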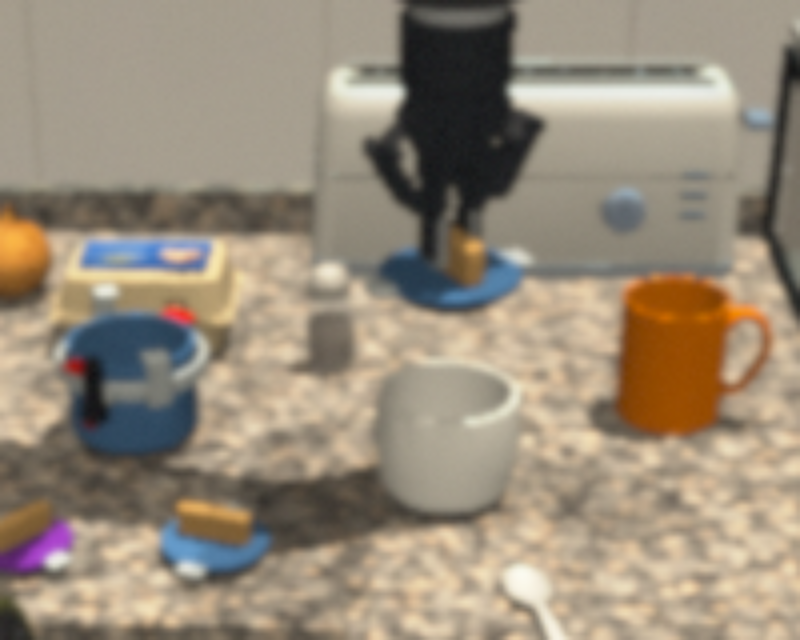

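The lid is held level, clear of the pot. The crock is at about (254,195) full-frame and its mouth is free. Carry it over.

Emit:
apply_moves:
  plan:
    - [[0.2,3,0],0.06,1]
    - [[0.4,6.5,0],0.12,1]
    - [[0.6,10,0],0.18,1]
    - [[0.8,13.5,0],0.24,1]
    - [[1.0,17,0],0.3,1]
    - [[1.2,20.5,0],0.36,1]
    - [[1.4,23.5,0],0.42,1]
    - [[1.4,24.9,0],0.457,1]

```text
time_s: 5.62
position: [0.5447, 0.0612, 0.1785]
ee_rot: [179.9, -0.1, -109.2]
force: [-0.4, 0.1, -2.0]
finger_gap: 0.0146
grip_force: 58.8
```

Emit:
apply_moves:
  plan:
    - [[0,0,0],0,1]
    - [[0,0,0],0,1]
    - [[0,0,0],0,1]

```text
time_s: 5.87
position: [0.5451, 0.0574, 0.1796]
ee_rot: [179.9, -0.1, -109.5]
force: [-0.4, 0.1, -2.0]
finger_gap: 0.0151
grip_force: 58.9
```

```bash
python3 - <<'E'
from h import *
c=cam("side");s=readout.sense();p=s["position"];print(p,s["ee_rot"],s["force"])
hsv=cv2.cvtColor(c[0],cv2.COLOR_RGB2HSV)
t=cam("top");ht=cv2.cvtColor(t[0],cv2.COLOR_RGB2HSV)
# lid disc in top & side: blue
for n,cc,h,b in(("side",c,hsv,(200,100,310,230)),("top",t,ht,(170,100,270,230))):
    m=np.zeros(h.shape[:2],np.uint8);m[b[1]:b[3],b[0]:b[2]]=cv2.inRange(h,(100,100,50),(122,255,255))[b[1]:b[3],b[0]:b[2]]
    k,l,st,ce=cv2.connectedComponentsWithStats(m);print(n,[(st[i],ce[i].round(1)) for i in range(1,k) if st[i][4]>20])
    print("pred disc rim extents",np.array([proj(cc,(p[0]+.05*np.cos(a),p[1]+.05*np.sin(a),p[2]-.006)) for a in np.linspace(0,6.28,60)]).min(0),np.array([proj(cc,(p[0]+.05*np.cos(a),p[1]+.05*np.sin(a),p[2]-.006)) for a in np.linspace(0,6.28,60)]).max(0))
x=cv2.resize(c[0][120:230,200:310],(400,400));y=cv2.resize(t[0][110:230,170:290],(400,400));save("v4.png",np.hstack([x,y]))
E
```

```text
[0.54515852 0.05715414 0.17983379] [ 1.79962804e+02 -4.73602224e-02 -1.09575942e+02] [ 0.16783201  0.26161256 -2.00219698]
side [(array([236, 153,  31,  14, 209], dtype=int32), array([251.1, 159.8])), (array([238, 179,  30,  15, 261], dtype=int32), array([251.8, 185.4])), (array([241, 199,  27,  14, 235], dtype=int32), array([255.2, 206.6]))]
pred disc rim extents [233.44745174 149.43225578] [267.54353005 162.42587598]
top [(array([211, 102,  11,  20,  73], dtype=int32), array([216.9, 109.9])), (array([216, 149,  22,  37, 385], dtype=int32), array([227.5, 168.6])), (array([250, 215,  20,  15, 186], dtype=int32), array([259.8, 221.1]))]
pred disc rim extents [196.05713154 145.0236666 ] [234.26758892 182.43755949]
```

View pics/v4.png

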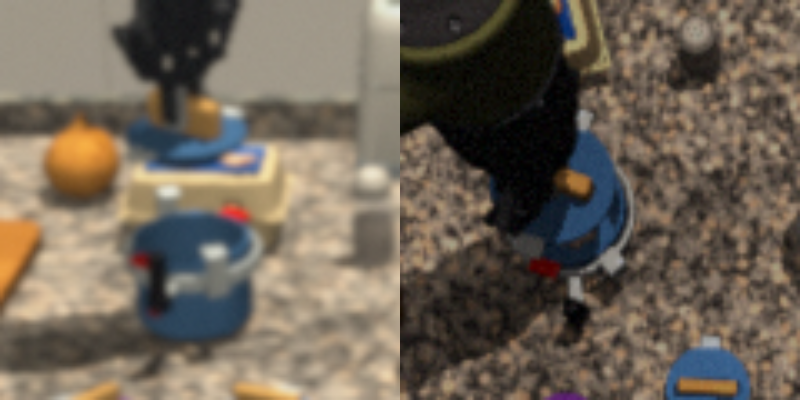

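The lid is level above the crock and its ears line up with the red pads. Lower it.

Emit:
apply_moves:
  plan:
    - [[0,0.1,-2],0,1]
    - [[0,0.1,-4],0,1]
    - [[0,0.1,-6],0,1]
    - [[0,0.1,-7],0,1]
    - [[0,0.1,-7.5],0,1]
    - [[0,0.1,-8],0,1]
    - [[0,0.1,-8],0,1]
    - [[0,0.1,-8],0,1]

```text
time_s: 6.63
position: [0.5458, 0.0591, 0.1012]
ee_rot: [-179.9, 0.0, -109.5]
force: [0.3, 0.4, -1.9]
finger_gap: 0.0147
grip_force: 59.0
```

Emit:
apply_moves:
  plan:
    - [[0,0,-0.3],0,1]
    - [[0,0,-0.6],0,1]
    - [[0,0,-0.75],0,1]
    - [[0,0,-0.75],0,1]
    - [[0,0,-0.75],0,1]

```text
time_s: 7.05
position: [0.5453, 0.0592, 0.0927]
ee_rot: [180.0, -0.0, -109.5]
force: [-0.1, 0.5, -1.7]
finger_gap: 0.0147
grip_force: 59.0
```

Not in contact yet. Go down another 1–2 mm.

Emit:
apply_moves:
  plan:
    - [[0,0,-0.1],0,1]
    - [[0,0,-0.15],0,1]
    - [[0,0,-0.15],0,1]

```text
time_s: 7.3
position: [0.5456, 0.0593, 0.0919]
ee_rot: [-180.0, 0.0, -109.5]
force: [-1.1, -0.1, 1.6]
finger_gap: 0.0147
grip_force: 59.3
```

Contact, at the same height as it sat on the pot. Release and rise.

Emit:
apply_moves:
  plan:
    - [[0,0,0],0,4]
    - [[0,0,0],0,4]
    - [[0,0,0],0,4]
    - [[0,0,0],0,4]
    - [[0,0,1],0,4]
    - [[0,0,3],0,4]
    - [[0,0,6],0,4]
    - [[0,0,9],0,4]

```text
time_s: 7.97
position: [0.5449, 0.0589, 0.1825]
ee_rot: [180.0, -0.1, -109.5]
force: [1.3, 0.2, 0.2]
finger_gap: 0.04
grip_force: 0.0
```

Emit:
apply_moves:
  plan:
    - [[-3,-3,0],-0.12,4]
    - [[-6,-6,0],-0.24,4]
    - [[-9,-9,0],-0.36,4]
    - [[-12,-12,0],-0.48,4]
    - [[-14,-14,0],-0.6,4]
    - [[-14,-14,0],-0.6,4]

```text
time_s: 8.47
position: [0.4031, -0.0835, 0.1835]
ee_rot: [-179.9, 0.2, -144.4]
force: [1.0, 0.3, 0.2]
finger_gap: 0.0402
grip_force: 0.0
```

```bash
python3 - <<'E'
from h import *
t=cam("top");c=cam("side");s=readout.sense();print(s["position"],s["ee_rot"],s["q"])
h=cv2.cvtColor(t[0],cv2.COLOR_RGB2HSV);b=(200,150,245,200)
m=np.zeros(h.shape[:2],np.uint8);m[b[1]:b[3],b[0]:b[2]]=cv2.inRange(h,(8,90,70),(25,255,255))[b[1]:b[3],b[0]:b[2]]
k,l,st,ce=cv2.connectedComponentsWithStats(m)
for i in range(1,k):
  if st[i][4]>40:
    P=np.array([ray(t,q[::-1],.116)[:2] for q in np.argwhere(l==i)]);w,v=np.linalg.eigh(np.cov(P.T));print(st[i],P.mean(0),np.degrees(np.arctan2(v[1,1],v[0,1])))
x=cv2.resize(c[0][140:230,210:300],(400,400),interpolation=cv2.INTER_CUBIC);y=cv2.resize(t[0][130:220,175:265],(400,400),interpolation=cv2.INTER_CUBIC);save("v5.png",np.hstack([x,y]))
E
```

```text
[ 0.40516007 -0.08141623  0.18267667] [-1.79936138e+02  1.60786877e-01 -1.43905085e+02] [ 1.70364811e+01 -2.81140962e+01 -2.57409574e+01  7.86520965e-03
 -9.22003123e+01 -7.09413419e+01]
[206 163  24  13 141] [0.54358179 0.05908647] 70.85468740934208
```

View pics/v5.png

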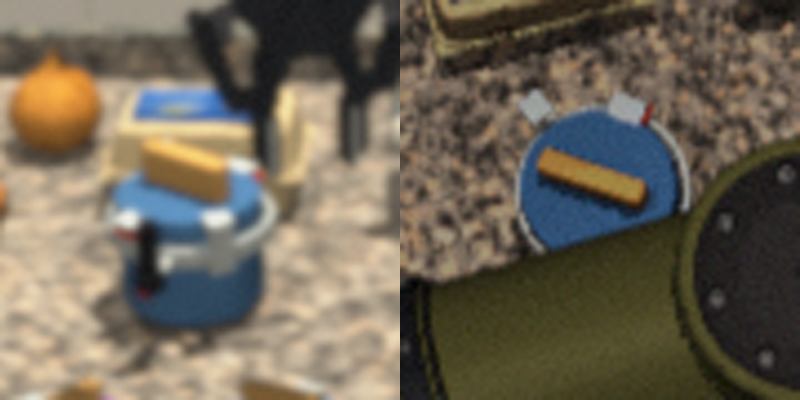

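The lid is seated: bar at 70.9° against the required 70.5°, offset about 1.3 mm, level in the side view. Next I turn the tool, keeping joint 6 in the middle of its range, and go above the knob.

Emit:
apply_moves:
  plan:
    - [[0,0,0],0.12,4]
    - [[0,0,0],0.24,4]
    - [[0,0,0],0.36,4]
    - [[0,0,0],0.48,4]
    - [[0,0,0],0.6,4]
    - [[0,0,0],0.72,4]
    - [[0,0,0],0.84,4]
    - [[0,0,0],0.96,4]

```text
time_s: 9.23
position: [0.406, -0.0801, 0.1814]
ee_rot: [180.0, -0.0, -88.4]
force: [-0.3, 0.3, 0.4]
finger_gap: 0.0405
grip_force: 0.0
```

Emit:
apply_moves:
  plan:
    - [[0,0,0],0.12,4]
    - [[0,0,0],0.24,4]
    - [[0,0,0],0.36,4]
    - [[0,0,0],0.48,4]
    - [[0,0,0],0.6,4]
    - [[0,0,0],0.72,4]
    - [[0,0,0],0.84,4]
    - [[0,0,0],0.96,4]

```text
time_s: 9.9
position: [0.4059, -0.0801, 0.1814]
ee_rot: [180.0, 0.0, -33.4]
force: [-0.6, -0.0, -0.0]
finger_gap: 0.0402
grip_force: 0.0
```

```bash
python3 - <<'E'
from h import *
c=cam("side");s=readout.sense();print(s["position"],s["ee_rot"],s["q"])
g=c[0].max(2).astype(int);b=(236,188,250,208);m=np.zeros(g.shape,np.uint8);m[b[1]:b[3],b[0]:b[2]]=g[b[1]:b[3],b[0]:b[2]]<40
k,l,st,ce=cv2.connectedComponentsWithStats(m);print([(st[i],ce[i]) for i in range(1,k) if st[i][4]>5])
C=np.array([.5447,.0582])
for r in(0.1,.15,.2,.25):
    a=np.radians(160.5)+.6-r;P=C+.09*np.array([np.cos(a),np.sin(a)]);print(r,P,np.degrees(a),proj(c,(*P,.107)),proj(c,(*P,.09)),proj(c,(*P,.072)))
E
```

```text
[ 0.40594018 -0.08007749  0.18133662] [ 1.79968027e+02  2.41584730e-02 -3.29817440e+01] [ 1.71961544e+01 -2.78237136e+01 -2.56864993e+01  1.92260232e-03
 -9.21772421e+01  3.98221806e+01]
[(array([241, 191,   5,  14,  43], dtype=int32), array([242.79069767, 198.76744186]))]
0.1 [0.45584469 0.0438915 ] 189.14788975654116 [244.06660519 189.68803193] [244.42814073 195.02771219] [244.80616339 200.61089829]
0.15 [0.4552406 0.0483503] 186.28310078088705 [242.53689222 189.57968299] [242.90752968 194.91663831] [243.29507242 200.49701967]
0.2 [0.45486013 0.05283371] 183.41831180523292 [241.03262557 189.43682523] [241.41214358 194.77050073] [241.80897582 200.34750712]
0.25 [0.4547042  0.05733054] 180.5535228295788 [239.55814981 189.25995776] [239.94629801 194.58980859] [240.35215884 200.16288007]
```

Side view and clamps agree: ring at about 0.16, knob at (0.455, 0.049).

Emit:
apply_moves:
  plan:
    - [[1,2.5,0],0.12,4]
    - [[2,5,0],0.24,4]
    - [[3,7.5,0],0.36,4]
    - [[4,10,0],0.48,4]
    - [[4.9,12,0],0.6,4]
    - [[4.9,12.9,0],0.675,4]
    - [[4.9,12.9,0],0.675,4]
    - [[4.9,12.9,0],0.675,4]

```text
time_s: 10.62
position: [0.4545, 0.049, 0.1811]
ee_rot: [180.0, 0.0, 4.7]
force: [-0.5, 1.0, -0.2]
finger_gap: 0.0401
grip_force: 0.0
```

```bash
python3 - <<'E'
from h import *
c=cam("side");s=readout.sense();print(s["position"],s["ee_rot"])
save("v6.png",cv2.resize(c[0][120:230,195:305],(600,600),interpolation=cv2.INTER_CUBIC))
E
```

```text
[0.45445901 0.0484552  0.18121082] [1.79971524e+02 2.44628529e-02 4.69820108e+00]
```

View pics/v6.png

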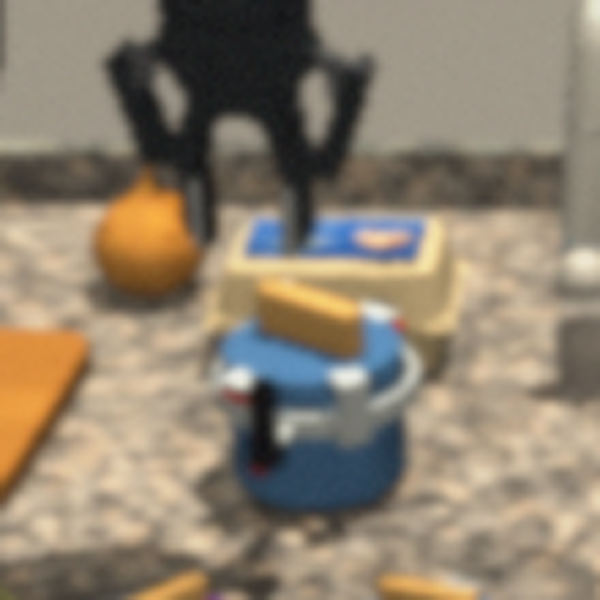

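The fingers straddle the knob's column: mid-fingers at about x=250 and knob at x=262 in the crop, which the height parallax explains. Descend and grip.

Emit:
apply_moves:
  plan:
    - [[0.1,0,-3],0,4]
    - [[0.1,0,-6],0,4]
    - [[0.1,0,-8],0,4]
    - [[0.1,0,-9.3],0,4]
    - [[0.1,0,-10],0,4]
    - [[0.1,0,-10],0,4]
    - [[0.1,0,-10],0,4]
  newtons: 30

```text
time_s: 11.25
position: [0.4557, 0.0479, 0.0821]
ee_rot: [180.0, -0.0, 4.7]
force: [-0.3, -0.5, 0.4]
finger_gap: 0.0401
grip_force: 0.0
```

Emit:
apply_moves:
  plan:
    - [[0,0,0],0,0.8]
    - [[0,0,0],0,0.8]
    - [[0,0,0],0,0.8]
    - [[0,0,0],0,0.8]
    - [[0,0,0],0,0.8]
    - [[0,0,0],0,0.8]

```text
time_s: 11.75
position: [0.456, 0.0484, 0.0827]
ee_rot: [-180.0, -0.1, 4.8]
force: [-1.2, -0.3, 5.7]
finger_gap: 0.0145
grip_force: 29.6
```

```bash
python3 - <<'E'
from h import *
s=readout.sense();p=s["position"];print(p,s["ee_rot"],s["force"],s["finger_gap"],s["grip_force"])
C=np.array([.5447,.0582]);d=p[:2]-C;a0=np.arctan2(d[1],d[0]);print(np.hypot(*d),np.degrees(a0),"ring",.6-((a0%6.2832)-np.radians(160.5)))
for k in range(1,17):
    th=-k*.07;R=np.array([[np.cos(th),-np.sin(th)],[np.sin(th),np.cos(th)]]);print(k,th,((C+R@d-p[:2])*100).round(2), ((R@d)-d if 0 else 0))
E
```

```text
[0.4560102  0.04841377 0.08267013] [-1.79988618e+02 -1.24297724e-01  4.83857365e+00] [-1.18307154 -0.27093671  5.69370519] 0.014460604268049142 29.577459840802476
0.08922807938059339 -173.70333048421537 ring 0.14974848808029317
1 -0.07 [-0.05  0.62] 0
2 -0.14 [-0.05  1.25] 0
3 -0.21000000000000002 [-0.01  1.87] 0
4 -0.28 [0.07 2.49] 0
5 -0.35000000000000003 [0.2 3.1] 0
6 -0.42000000000000004 [0.37 3.7 ] 0
7 -0.49000000000000005 [0.58 4.29] 0
8 -0.56 [0.83 4.86] 0
9 -0.6300000000000001 [1.13 5.41] 0
10 -0.7000000000000001 [1.46 5.94] 0
11 -0.77 [1.82 6.45] 0
12 -0.8400000000000001 [2.22 6.93] 0
13 -0.9100000000000001 [2.65 7.38] 0
14 -0.9800000000000001 [3.12 7.8 ] 0
15 -1.05 [3.61 8.18] 0
16 -1.12 [4.12 8.54] 0
```

Knob gripped (gap 14.5 mm, radius 89 mm, ring 0.15). Turn clockwise along the arc.

Emit:
apply_moves:
  plan:
    - [[-0.05,0.6,0],-0.07,0.8]
    - [[-0.05,1.25,0],-0.14,0.8]
    - [[0,1.9,0],-0.21,0.8]
    - [[0.1,2.5,0],-0.28,0.8]
    - [[0.2,3.1,0],-0.35,0.8]
    - [[0.4,3.7,0],-0.42,0.8]
    - [[0.6,4.3,0],-0.49,0.8]
    - [[0.8,4.9,0],-0.56,0.8]

```text
time_s: 12.42
position: [0.4644, 0.0975, 0.0827]
ee_rot: [-179.9, -0.1, -27.4]
force: [4.0, -3.6, 2.8]
finger_gap: 0.0147
grip_force: 29.2
```

```bash
python3 - <<'E'
from h import *
s=readout.sense();p=s["position"];print(p,s["ee_rot"],s["force"],s["finger_gap"],s["grip_force"])
C=np.array([.5447,.0582]);d=p[:2]-C;a0=np.arctan2(d[1],d[0]);r0=.6-((a0%6.2832)-np.radians(160.5));print(np.hypot(*d),np.degrees(a0),"ring",r0)
E
```

```text
[0.4644136  0.09751472 0.08269207] [-1.79920692e+02 -1.46432698e-01 -2.74421306e+01] [ 4.04794922 -3.63050495  2.82524953] 0.014733358075741866 29.247117165941745
0.08939548770574703 153.90988602815176 ring 0.7150191868904326
```

Emit:
apply_moves:
  plan:
    - [[0.3,0.55,0],-0.07,0.8]
    - [[0.65,1.1,0],-0.14,0.8]
    - [[1.0,1.6,0],-0.21,0.8]
    - [[1.4,2.05,0],-0.28,0.8]
    - [[1.8,2.5,0],-0.35,0.8]
    - [[2.3,2.95,0],-0.42,0.8]
    - [[2.7,3.25,0],-0.47,0.8]
    - [[2.7,3.25,0],-0.47,0.8]

```text
time_s: 13.08
position: [0.4917, 0.1305, 0.0826]
ee_rot: [-179.9, -0.1, -54.3]
force: [1.3, 0.8, 5.4]
finger_gap: 0.0148
grip_force: 29.5
```

```bash
python3 - <<'E'
from h import *
s=readout.sense();p=s["position"];print(p,s["ee_rot"],s["force"],s["finger_gap"],s["grip_force"])
C=np.array([.5447,.0582]);d=p[:2]-C;a0=np.arctan2(d[1],d[0]);r0=.6-((a0%6.2832)-np.radians(160.5));print(np.hypot(*d),np.degrees(a0),"ring",r0)
E
```

```text
[0.49170437 0.13052605 0.08262753] [-1.79859027e+02 -5.72284744e-02 -5.43138084e+01] [1.2854935  0.75617918 5.37303071] 0.014814269722412786 29.503023612778634
0.08966379002583914 126.23143683478541 ring 1.198099257160644
```

Emit:
apply_moves:
  plan:
    - [[0.15,0.1,0],-0.02,0.8]
    - [[0.25,0.2,0],-0.04,0.8]
    - [[0.25,0.2,0],-0.04,0.8]

```text
time_s: 13.33
position: [0.4928, 0.1314, 0.0827]
ee_rot: [180.0, -0.1, -56.5]
force: [-5.8, -2.2, 8.5]
finger_gap: 0.0145
grip_force: 30.0
```

The force rises against the stop. Relax, open, rise straight up, then back away.

Emit:
apply_moves:
  plan:
    - [[-0.1,-0.1,0],0,3.5]
    - [[-0.1,-0.1,0],0,3.5]
    - [[-0.1,-0.1,0],0,3.5]
    - [[-0.1,-0.1,0],0,3.5]
    - [[-0.1,-0.1,2],0,3.5]
    - [[-0.1,-0.1,5],0,3.5]
    - [[-0.1,-0.1,8],0,3.5]
    - [[-0.1,-0.1,11],0,3.5]

```text
time_s: 14.0
position: [0.4916, 0.1305, 0.1923]
ee_rot: [180.0, -0.0, -56.5]
force: [1.4, -0.1, 0.9]
finger_gap: 0.0353
grip_force: 0.0
```

Emit:
apply_moves:
  plan:
    - [[-3,-4,0],0,3.5]
    - [[-5,-8,0],0,3.5]
    - [[-7,-12,0],0,3.5]
    - [[-8,-16,0],0,3.5]
    - [[-8,-20,0],0,3.5]
    - [[-8,-24,0],0,3.5]
    - [[-8,-28,0],0,3.5]
    - [[-8,-28,0],0,3.5]

```text
time_s: 14.67
position: [0.4108, -0.1539, 0.1913]
ee_rot: [180.0, -0.0, -56.8]
force: [-0.4, -0.2, -0.5]
finger_gap: 0.0349
grip_force: 0.0
```

```bash
python3 - <<'E'
from h import *
t=cam("top");c=cam("side");s=readout.sense();print(s["position"],s["force"],s["finger_gap"],s["time_s"])
h=cv2.cvtColor(t[0],cv2.COLOR_RGB2HSV);b=(200,150,245,200)
m=np.zeros(h.shape[:2],np.uint8);m[b[1]:b[3],b[0]:b[2]]=cv2.inRange(h,(8,90,70),(25,255,255))[b[1]:b[3],b[0]:b[2]]
k,l,st,ce=cv2.connectedComponentsWithStats(m)
for i in range(1,k):
  if st[i][4]>40:
    P=np.array([ray(t,q[::-1],.116)[:2] for q in np.argwhere(l==i)]);w,v=np.linalg.eigh(np.cov(P.T));print(st[i],P.mean(0),np.degrees(np.arctan2(v[1,1],v[0,1])))
x=cv2.resize(c[0][140:230,210:300],(400,400),interpolation=cv2.INTER_CUBIC);y=cv2.resize(t[0][130:220,175:265],(400,400),interpolation=cv2.INTER_CUBIC);save("v7.png",np.hstack([x,y]))
E
```

```text
[ 0.41129529 -0.15119901  0.19090503] [-0.65889553  0.70004072 -0.28335211] 0.03472774550752082 14.7667
[206 163  17   9  77] [0.54890427 0.0728177 ] 76.65548182479066
```

View pics/v7.png

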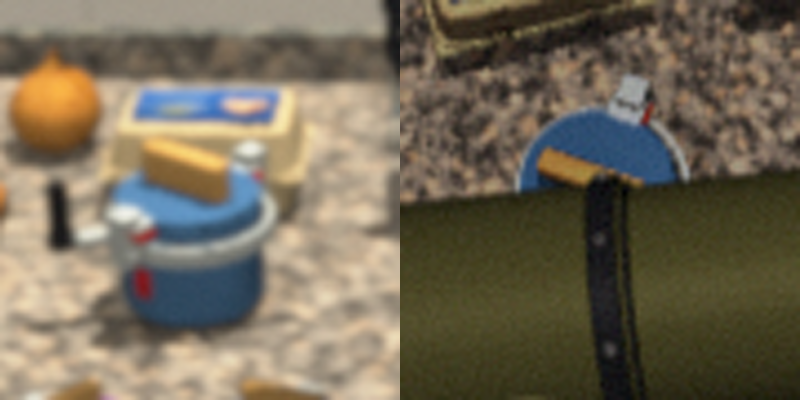

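The lid is flat with its bar unmoved in the side view (about 185,170), and both clamps sit over the ears, at (130,225) and (250,160). The knob has swung to (58,215). The arm is clear, so I hand in.

```bash
python3 -c "
from rig import env
print(env.close_job())"
```

```text
the job is handed in; nothing more can be done
None
```

The job is handed in after about 15 s of robot time: the lid is seated on the blue crock with its ears on the red pads, the lock ring is at its stop (about 1.2 rad), the arm is clear, and I don't have the judge's result.

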